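Size the dowel pins on the step gauge and latch its covers

TASK

Size every dowel pin in the wooden rack on the step hole gauge: find the tightest hole that it passes cleanly and send it right through that hole, so that it drops into the compartment below. When all the pins are through, press both hinged covers of the gauge down until their catches hold them fully shut. Leave the tape, the padlock and the bolt lying where they are.

Things in the scene. Friction and masses are not known exactly. Their poses are not given: they have to be found in the camera images.
- gauge: Step hole gauge, fixed: blue box 96 x 212 x 125 mm (x -28 to +68), clear front, 12 mm steel plate on top with four through holes 50 mm apart in a row along y, widest at +y. Under each a closed compartment (107 mm high, 46 mm wide) reached only through its hole; a fitting pin let go falls right in. Origin: on the bench under the middle of the row; x away from the robot, z up.
- hole_1 (a point): Centre of the mouth of hole 1 of the gauge at the level of the plate's top face, 125 mm above the bench; 23.3 mm across, the widest.
- hole_2 (a point): Centre of the mouth of hole 2 of the gauge at the level of the plate's top face, 125 mm above the bench; 19.8 mm across.
- hole_3 (a point): Centre of the mouth of hole 3 of the gauge at the level of the plate's top face, 125 mm above the bench; 16.3 mm across.
- hole_4 (a point): Centre of the mouth of hole 4 of the gauge at the level of the plate's top face, 125 mm above the bench; 12.8 mm across, the tightest.
- cover_left (a joint): Hinge of the left cover: clear flap with red rim, 96 mm from hinge to front edge, 100 x 4 mm, over the two widest (1 and 2) holes. 0 shut, 1.57 upright; starts open at 1.65 to 1.85, stays where left. At about 0.12 its lip meets a sprung ball catch; about 8 N down near the front edge snaps it past, and the catch holds it at 0.
- cover_left_press (a point): Point in the middle of the outer (upper when shut) face of the left cover, 80 mm from its hinge line, above the space between its two holes: where to press. Its axes turn with the cover: x runs from the front edge towards the hinge, z out of the outer face.
- cover_left_hinge (a point): Middle of the hinge line of the left cover, 130 mm above the bench, 62 mm behind the row of holes; the hinge line runs along the gauge's y.
- cover_right (a joint): Hinge of the right cover: clear flap with red rim, 96 mm from hinge to front edge, 100 x 4 mm, over the two tightest (3 and 4) holes. 0 shut, 1.57 upright; starts open at 1.65 to 1.85, stays where left. At about 0.12 its lip meets a sprung ball catch; about 8 N down near the front edge snaps it past, and the catch holds it at 0.
- cover_right_press (a point): Point in the middle of the outer (upper when shut) face of the right cover, 80 mm from its hinge line, above the space between its two holes: where to press. Its axes turn with the cover: x runs from the front edge towards the hinge, z out of the outer face.
- cover_right_hinge (a point): Middle of the hinge line of the right cover, 130 mm above the bench, 62 mm behind the row of holes; the hinge line runs along the gauge's y.
- rack: Loose wooden rack, 60 x 200 x 55 mm, with four square pockets (24 mm wide, 45 mm deep, 48 mm apart) in a row along its y axis. Origin: centre of its underside; z up. It is to be emptied, and may be shifted.
- pin_a_mid (a point): Plain steel dowel pin, 90 mm long, standing in a pocket of the rack, upper 45 mm exposed; it may lean a little. Diameter 11, 14.5, 18 or 21.5 mm, no two alike, to be found with the gauge (the next tighter hole is 1.7 mm too small). Point: middle of its length; z along the pin, upwards. May be absent.
- pin_b_mid (a point): Plain steel dowel pin, 90 mm long, standing in a pocket of the rack, upper 45 mm exposed; it may lean a little. Diameter 11, 14.5, 18 or 21.5 mm, no two alike, to be found with the gauge (the next tighter hole is 1.7 mm too small). Point: middle of its length; z along the pin, upwards. May be absent.
- pin_c_mid (a point): Plain steel dowel pin, 90 mm long, standing in a pocket of the rack, upper 45 mm exposed; it may lean a little. Diameter 11, 14.5, 18 or 21.5 mm, no two alike, to be found with the gauge (the next tighter hole is 1.7 mm too small). Point: middle of its length; z along the pin, upwards. May be absent.
- pin_d_mid (a point): Plain steel dowel pin, 90 mm long, standing in a pocket of the rack, upper 45 mm exposed; it may lean a little. Diameter 11, 14.5, 18 or 21.5 mm, no two alike, to be found with the gauge (the next tighter hole is 1.7 mm too small). Point: middle of its length; z along the pin, upwards. May be absent.
- tape_electrical: Roll of black electrical tape, 53 mm across, 19 mm high, a bystander on the bench behind the work; origin at its underside.
- padlock: Brass padlock, 68 x 42 x 18 mm, lying flat, a bystander on the bench behind the work; origin at its underside.
- bolt_m16: Steel hex bolt with nut, 74 mm long, 21 mm high, a bystander on the bench behind the work; origin at its underside.
Things that resemble listed ones, but are neither listed nor needed, are in the scene too. Leave any green look-alike of the part that bears pin_a_mid alone.

How it is judged:
By the outcome, as a careful person would: the job done as asked, in the order asked, and still so for the second after the job is handed in, with the robot touching nothing.
Of pin_a, pin_b, pin_c, pin_d only 3 to 4 are there at a start; the rules pass over those that are not, and their reading is None.
At some moment in a run one of rack may be knocked a few centimetres aside while the robot is not near it.
It also fails if it takes over 210 s, if anything falls off the work surface, if the arm or the gripper's body presses on something with over 40 N, if the wrist force passes 120 N, or if a joint passes its speed limit or range.

ROBOT

A 7-joint arm with a two-finger parallel gripper is mounted at the origin on a cart in front of the work surface, level with it; the furniture and walls round the work are solid. World frame = base frame: x ahead of the robot, y to its left, z up, the work surface at z = 0. Lengths are in m, angles in degrees, forces in N, time in s.
With the tool pointing down it reaches from about 0.4 to 0.875 m from the base axis. Payload 19.3 kg.
Tool frame: the origin (TCP) lies at the very end of the fingers, on their centre line; the grasp point (between the pads) lies 19 mm behind it; z points along the fingers, y is the line along which they close (so a half turn about z gives the same grasp; the last joint's range is limited). The gripper opens to 85 mm and grips with 20 to 120 N. Pads are 22 mm wide; open, the fingers measure 114 mm over their backs; the gripper's body (76 mm by 85 mm) begins 54 mm behind the grasp point. The pads swing forward as they close: fully open they stand 13 mm farther back than shut.
Start: joints at [67.884, 29.874, -2.08, 91.645, 1.215, 58.505, -6.463], TCP at [0.194, -0.594, 0.231] pointing down, gripper open.
Joint ranges: [-166.77, 166.77], [-17.47, 122.26], [-85.68, 81.53], [9.62, 139.38], [-72.42, 252.41], [9.2, 110.78], [-144.41, 144.41]. Speed limits (degrees/s): [108.29, 108.29, 136.94, 136.94, 172.46, 172.46, 172.46].

INTERFACE

Orientations are given as a 3x3 rotation matrix whose columns are the frame's x, y, z axes.
In Python, from bench import manip gives the robot as it stands. The module is installed in compiled form; this text tells all that it offers.
- The arm moves only by the tool arm_command, never from a script. Its arguments are lists of equal length, an entry for each row: "travel": the shift along the tool's x, y, z in cm, a list of three; "dr": the turn, a rotation vector about the tool's x, y, z in degrees, a list of three; "grip": the opening, from 0 (shut) to 1 (fully open). In form: {"travel": [[dx, dy, dz], ...], "dr": [[rx, ry, rz], ...], "grip": [grip, ...]}. A call has 1 to 12 rows; each row is the pose to reach, as a shift and turn from the pose commanded when the call began, along the tool's axes at that moment; what a row does not reach only later rows make up. A row lasts 1/10 s, in which the tool goes at most 50 mm and 8.59 degrees, less where a joint would pass 70% of its speed; a pose out of reach is approached as far as the arm can. A call with a gripper value outside its range is refused whole. The fingers move at their own pace and stop on an object; "grip_force" is the grip in N (left out, the last holds). Time passes only in rows, so rows that repeat a pose let the fingers close. It gives the time, the measured TCP pose, the force, the opening and the grip force at its end, in the units of the state.
- manip.observe(): the state, without advancing time (a new reading comes with each control period).
- manip.grab_frame(name): name is "scene" or "side" or "wrist"; returns (picture, depth): 420x560x3 uint8, red, green, blue; 420x560 float32, m along the optical axis (not along the pixel's ray), 0 where there is no reading.
- manip.calibration(name): a dict with "fx", "fy", "cx", "cy" (pixels), "eye" and "attitude" of the camera in the world. Camera axes: x right, y down, z forward; pixel columns grow to the right and rows downward; lengths in m; the calibration is good to about 2 mm. A picture is of the moment at which its call begins: read the wrist's pose just before it. calibration takes no time and is no camera call; for the wrist camera it gives the pose at the moment of the call.
- manip.finish_job(): hands the job in; it is judged then, once.
Trained networks look in the newest picture that a camera, given by its name, has taken for a name from the list of things; names that differ only in an ending like _2 or _b are one class to them, and where a whole thing is asked for, a point or a joint stands for the part that bears it (a point fixed in the world has none). Each returns a list of dicts, best first, with "confidence" (0 to 1); they miss things now and then, are a little off and sometimes report something else, mostly with a low value. They report only what shows in the picture. A call takes as long as a camera call. They do not tell look-alikes from the thing itself.
- manip.boxes_of(camera, label): "position" ([column, row] in pixels, amid what is visible of it).
- manip.trace(camera, label): "region" (420x560 bool, what is visible of it) and "position" ([column, row] in pixels, amid what is visible of it).
- manip.pinpoint(camera, label): "position" ([column, row] in pixels: a listed point, or the origin of a listed thing).
The state is a dict: "time": time; "joints": joint angles; "qvel": joint speeds; "joint_efforts": joint torques, N m; "tcp_pos": TCP position; "ee_rot": TCP orientation; "contact_force": force on the tool from outside, world axes, zero at the start; "torque": the same for the moment, N m; "finger_gap": finger opening in m; "finger_force": force on a finger pad.
Only numpy, scipy, OpenCV 4.12 (cv2) and the standard library are available. Lean on these libraries where they do the work, as an engineer would, in place of code of your own. Each camera call takes 0.05 s, during which the arm holds its last target. There are 200 camera calls.

## Working session

There is one attempt and no reset: what is moved stays moved. The work goes in short steps, Python scripts to look and compute and a tool call to move; the robot and the scene stay as the last step left them, time stands still between calls to the robot, and variables do not carry over. Pictures are saved under pics/ and viewed, at most 14 in all, crops included, and the job is handed in when it is done.

Besides the shell and the picture viewer there is one more tool, called after ">>>" as name(argument=value, ...) on one line, values as JSON. arm_command: Moves the arm, as the interface text tells. Its arguments: {"type":"object","properties":{"travel":{"type":"array","items":{"type":"array","items":{"type":"number"}}},"dr":{"type":"array","items":{"type":"array","items":{"type":"number"}}},"grip":{"type":"array","items":{"type":"number"}},"grip_force":{"type":"number"}},"required":["travel","dr","grip"]}

```bash
mkdir -p pics
cat > h.py <<'E'
import numpy as np, cv2
from bench import manip
def px2w(cam,uv,depth=None,z=None,c=None):
    c=c or manip.calibration(cam); R=np.array(c["attitude"]);e=np.array(c["eye"])
    u,v=uv; r=R@np.array([(u-c["cx"])/c["fx"],(v-c["cy"])/c["fy"],1])
    if z is not None: return e+r*(z-e[2])/r[2]
    return e+r*depth
def save(cam,name):
    p,d=manip.grab_frame(cam); cv2.imwrite(f"pics/{name}.png",p[:,:,::-1]); return p,d
def med(d,u,v,k=2):
    u,v=int(round(u)),int(round(v)); w=d[max(0,v-k):v+k+1,max(0,u-k):u+k+1]; w=w[w>0]; return float(np.median(w)) if w.size else None
E
python3 - <<'E'
from h import *
np.set_printoptions(precision=4,suppress=True)
s=manip.observe(); print(s["time"],s["tcp_pos"],s["ee_rot"],s["finger_gap"],s["contact_force"])
for cam in ("scene","side"):
    p,d=save(cam,cam+"0"); c=manip.calibration(cam); print(cam,np.array(c["eye"]))
    for l in ["gauge","hole_1","hole_2","hole_3","hole_4","cover_left_hinge","cover_right_hinge","cover_left_press","cover_right_press","rack","pin_a_mid"]:
        for r in manip.pinpoint(cam,l)[:6]:
            u,v=r["position"]; dd=med(d,u,v); print(l,round(r["confidence"],2),np.round([u,v]),px2w(cam,(u,v),dd) if dd else None, px2w(cam,(u,v),z=0.125) if 'hole' in l else '')
E
```

```text
0.0 [ 0.194  -0.5938  0.2307] [[ 0.9505  0.3106 -0.0004]
 [ 0.3106 -0.9505  0.001 ]
 [-0.0001 -0.0011 -1.    ]] 0.08558549007911344 [-0.1361 -0.0832 -0.0511]
scene [-0.2407  0.3737  0.6822]
gauge 0.71 [227. 290.] [0.4681 0.1435 0.0264] 
hole_1 0.96 [238. 239.] [0.4949 0.0991 0.1267] [0.4971 0.0983 0.125 ]
hole_1 0.86 [194. 258.] [0.4942 0.1959 0.1154] [0.4818 0.1989 0.125 ]
hole_1 0.74 [254. 229.] [0.5154 0.0535 0.1242] [0.5143 0.054  0.125 ]
hole_1 0.72 [214. 245.] [0.5044 0.1489 0.1231] [0.5018 0.1496 0.125 ]
hole_2 0.96 [238. 239.] [0.4949 0.0991 0.1267] [0.4971 0.0983 0.125 ]
hole_2 0.86 [194. 258.] [0.4942 0.1959 0.1154] [0.4818 0.1989 0.125 ]
hole_2 0.74 [254. 229.] [0.5154 0.0535 0.1242] [0.5143 0.054  0.125 ]
hole_2 0.72 [214. 245.] [0.5044 0.1489 0.1231] [0.5018 0.1496 0.125 ]
hole_3 0.96 [238. 239.] [0.4949 0.0991 0.1267] [0.4971 0.0983 0.125 ]
hole_3 0.86 [194. 258.] [0.4942 0.1959 0.1154] [0.4818 0.1989 0.125 ]
hole_3 0.74 [254. 229.] [0.5154 0.0535 0.1242] [0.5143 0.054  0.125 ]
hole_3 0.72 [214. 245.] [0.5044 0.1489 0.1231] [0.5018 0.1496 0.125 ]
hole_4 0.96 [238. 239.]
[... 2118 characters left out ...]
39.] [0.4817 0.2113 0.1151] [0.4901 0.2033 0.125 ]
hole_4 0.56 [317. 160.] [0.5012 0.1097 0.1185] [0.5064 0.1055 0.125 ]
hole_4 0.41 [222. 316.] [ 0.6652 -0.1997  0.0162] [ 0.7173 -0.2148  0.125 ]
cover_left_hinge 0.77 [364. 160.] [0.5563 0.1879 0.125 ] 
cover_left_hinge 0.63 [382. 135.] [0.5692 0.2075 0.1949] 
cover_left_hinge 0.5 [350. 139.] [0.4813 0.2126 0.1159] 
cover_right_hinge 0.8 [326. 183.] [0.5703 0.0828 0.1265] 
cover_left_press 0.84 [383. 137.] [0.5646 0.2172 0.1806] 
cover_right_press 0.63 [336. 158.] [0.5944 0.077  0.2161] 
rack 0.67 [182. 259.] [ 0.5351 -0.2166  0.0436] 
pin_a_mid 0.74 [189. 211.] [ 0.4359 -0.158   0.0484] 
pin_a_mid 0.46 [214. 229.] [ 0.5128 -0.1367  0.0608]
```

View pics/scene0.png

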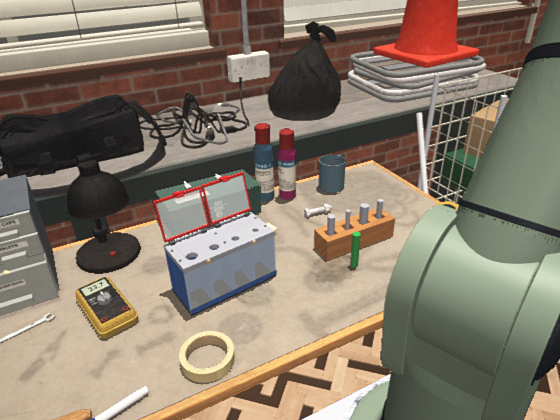

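View pics/side0.png

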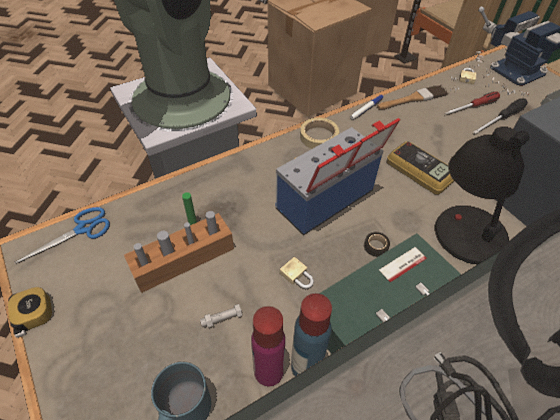

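Scene view: the gauge is around (220,265) with its covers open behind it. The rack is at (355,235) with four steel pins, and the green look-alike stands in front of it at (355,250). Side view: pin tops are at about (140,250), (165,237), (188,228) and (211,215), and the green pin is at (189,207). Next I'll locate the pins and holes by depth.

```bash
cat >> h.py <<'E'
def cloud(cam,d,c=None):
    c=c or manip.calibration(cam); v,u=np.mgrid[0:420,0:560]
    P=np.stack([(u-c["cx"])/c["fx"]*d,(v-c["cy"])/c["fy"]*d,d],-1)@np.array(c["attitude"]).T+np.array(c["eye"])
    P[d<=0]=np.nan; return P
E
python3 - <<'E'
from h import *
np.set_printoptions(precision=4,suppress=True)
for cam in ("scene","side"):
    p,d=manip.grab_frame(cam); P=cloud(cam,d)
    m=(P[...,2]>0.07)&(P[...,2]<.12)&(P[...,0]>.35)&(P[...,0]<.7)&(P[...,1]>-.35)&(P[...,1]<-.05)
    n,L,st,ce=cv2.connectedComponentsWithStats(m.astype(np.uint8))
    for i in range(1,n):
        q=P[L==i]
        if len(q)>8:
            t=q[q[:,2]>q[:,2].max()-.006]; print(cam,"pin",len(q),np.median(t,0),q[:,2].max(),p[L==i].mean(0),ce[i])
    m=(abs(P[...,2]-.125)<.006)&(P[...,0]>.4)&(P[...,0]<.6)&(P[...,1]>-.05)&(P[...,1]<.3)
    q=P[m]; r=cv2.minAreaRect(q[:,:2].astype(np.float32)*1000); print(cam,"plate",r,np.median(q[:,2]))
    m=(abs(P[...,2]-.055)<.005)&(P[...,0]>.4)&(P[...,0]<.7)&(P[...,1]>-.35)&(P[...,1]<-.05)
    q=P[m]; print(cam,"rack",cv2.minAreaRect(q[:,:2].astype(np.float32)*1000))
print({k:v for k,v in manip.calibration("wrist").items()})
E
```

```text
scene pin 82 [ 0.502  -0.2798  0.1027] 0.10464708803472389 [139.5488 133.9878 132.8049] [379.1098 205.4146]
scene pin 130 [ 0.5021 -0.2333  0.1022] 0.10519500947993443 [145.8846 141.3308 141.6538] [363.4769 210.4923]
scene pin 60 [ 0.5029 -0.1852  0.1011] 0.10337291241141966 [144.     136.0333 133.9   ] [347.2333 216.1   ]
scene pin 117 [ 0.5028 -0.1366  0.102 ] 0.10345640818139312 [146.9231 140.7009 139.5299] [330.5043 221.4359]
scene pin 92 [ 0.4266 -0.1542  0.0925] 0.0955146588428254 [ 61.163  133.9674  65.9891] [355.5 237.5]
scene plate ((518.3236083984375, 131.12147521972656), (104.0943832397461, 213.9037322998047), 7.351373195648193) 0.12720769883894123
scene rack ((476.489990234375, -209.5811767578125), (118.8746109008789, 203.13792419433594), 0.510469913482666)
side pin 103 [ 0.429  -0.1553  0.0903] 0.09348337440571708 [ 63.7379 110.2039  64.9029] [186.5728 197.9612]
side pin 138 [ 0.5059 -0.1384  0.1   ] 0.10239556386190518 [116.7029 111.4058 109.6232] [210.3261 218.3986]
side pin 78 [ 0.5056 -0.1867  0.0997] 0.10236804585700054 [113.5    107.6538 105.5769] [187.359  228.5385]
side pin 200 [ 0.5057 -0.2346  0.1   ] 0.10256285603935078 [119.795 114.3   112.605] [163.48 239.04]
side pin 122 [ 0.5061 -0.2823  0.1001] 0.10255276811801928 [113.3361 107.8934 105.6721] [138.7459 250.082 ]
side plate ((518.1829833984375, 131.1509552001953), (99.56831359863281, 214.36026000976562), 7.2765889167785645) 0.12536358404497283
side rack ((482.8526306152344, -209.98565673828125), (200.1941680908203, 106.99678802490234), 89.97379302978516)
{'fx': 372.5961940875819, 'fy': 372.5961940875819, 'cx': 278.4394925023686, 'cy': 213.2340758310991, 'eye': array([ 0.2595, -0.5739,  0.3736]), 'attitude': array([[ 0.3104, -0.9153, -0.2568],
       [-0.9506, -0.2989, -0.0839],
       [ 0.    ,  0.2702, -0.9628]])}
```

>>> arm_command(travel=[[4, -2.5, -2], [8, -5, -2], [12, -7.5, -2], [16, -10, -2], [20, -12.5, -2], [24, -15.5, -2], [28, -18, -2], [32, -21, -2], [36, -23.5, -2], [40, -26, -2], [41.4, -26.9, -2], [41.4, -26.9, -2]], dr=[[0, 0, -6], [0, 0, -13], [0, 0, -20], [0, 0, -27], [0, 0, -34], [0, 0, -41], [0, 0, -48], [0, 0, -55], [0, 0, -62], [0, 0, -69], [0, 0, -72], [0, 0, -72]], grip=[0.5, 0.5, 0.5, 0.5, 0.5, 0.5, 0.5, 0.5, 0.5, 0.5, 0.5, 0.5], grip_force=40)

```text
time: 2.5
tcp_pos: [0.5054, -0.2076, 0.2512]
ee_rot: [[-0.007, 1.0, 0.0], [1.0, 0.007, 0.001], [0.001, 0.0, -1.0]]
contact_force: [-0.4, -1.0, 0.8]
finger_gap: 0.0425
finger_force: 0.0
```

Run:
```python
from h import *
np.set_printoptions(precision=4,suppress=True)
s=manip.observe(); print(s["time"],s["tcp_pos"],s["ee_rot"],s["finger_gap"],s["contact_force"],s["joints"])
c=manip.calibration("wrist"); p,d=save("wrist","w1"); P=cloud("wrist",d,c)
m=(P[...,2]>0.07)&(P[...,2]<.12)&(P[...,0]>.35)&(P[...,0]<.7)&(P[...,1]>-.35)&(P[...,1]<-.05)
n,L,st,ce=cv2.connectedComponentsWithStats(m.astype(np.uint8))
for i in range(1,n):
    q=P[L==i]
    if len(q)>30:
        z=q[:,2].max(); t=q[q[:,2]>z-.004]
        print(len(q),z,np.c_[t.min(0),t.max(0)][:2].ravel(),cv2.minEnclosingCircle(t[:,:2].astype(np.float32)*1000),ce[i])
```

```text
2.5 [ 0.5054 -0.2076  0.2512] [[-0.0067  1.      0.0005]
 [ 1.      0.0067  0.0009]
 [ 0.0009  0.0005 -1.    ]] 0.04252087778875901 [-0.4007 -1.0191  0.7547] [ 35.9062  23.18   -26.3607 101.3511  11.7995  58.1937   5.5177]
437 0.10241064167913605 [ 0.4967  0.5134 -0.1477 -0.1309] ((505.03900146484375, -139.55409240722656), 8.805014610290527) [277.9748 107.7551]
497 0.09177992225597253 [ 0.4199  0.4378 -0.1656 -0.1484] ((428.892333984375, -156.68643188476562), 9.059287071228027) [184.5594 129.3883]
205 0.10163999916069244 [ 0.4998  0.5101 -0.1925 -0.1822] ((505.1029357910156, -187.2594757080078), 5.365939140319824) [277.8244 168.2829]
692 0.10223315009298112 [ 0.4948  0.5156 -0.246  -0.2248] ((505.4302062988281, -235.3778533935547), 10.652419090270996) [277.6329 223.7298]
400 0.10167682132278927 [ 0.499   0.512  -0.2901 -0.2758] ((505.2263488769531, -283.2187805175781), 7.440976142883301) [277.5175 274.56  ]
```

View pics/w1.png

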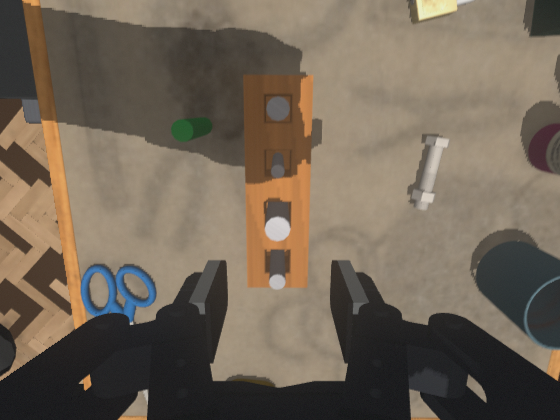

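The wrist view shows pins at (278,107), (278,168), (278,225) and (277,280), with diameters of about 18, 11, 21.5 and 14.5 mm by depth. The green look-alike is at (184,129). Next I'll grasp the 18 mm pin.

>>> arm_command(travel=[[4, 0, 0], [6.8, 0, 4], [6.8, 0, 8], [6.8, 0, 12], [6.8, 0, 15.5], [6.8, 0, 18.5], [6.8, 0, 18.8], [6.8, 0, 18.8], [6.8, 0, 18.8], [6.8, 0, 18.8], [6.8, 0, 18.8], [6.8, 0, 18.8]], dr=[[0, 0, 0], [0, 0, 0], [0, 0, 0], [0, 0, 0], [0, 0, 0], [0, 0, 0], [0, 0, 0], [0, 0, 0], [0, 0, 0], [0, 0, 0], [0, 0, 0], [0, 0, 0]], grip=[0.5, 0.5, 0.5, 0.5, 0.5, 0.5, 0.5, 0, 0, 0, 0, 0])

```text
time: 3.75
tcp_pos: [0.5047, -0.1424, 0.0647]
ee_rot: [[-0.001, 1.0, 0.002], [1.0, 0.001, -0.001], [-0.001, 0.002, -1.0]]
contact_force: [-0.9, -0.9, 11.5]
finger_gap: 0.0172
finger_force: 40.1
```

>>> arm_command(travel=[[0, 0, -1], [0, 0, -3], [0, 0, -6], [0, 0, -10], [0, 0, -15], [0, 0, -18], [5, -0.2, -18], [10, -0.4, -18], [15, -0.6, -18], [20, -0.8, -18], [23, -0.9, -18], [23, -0.9, -18]], dr=[[0, 0, 0], [0, 0, 0], [0, 0, 0], [0, 0, 0], [0, 0, 0], [0, 0, 0], [0, 0, 0], [0, 0, 0], [0, 0, 0], [0, 0, 0], [0, 0, 0], [0, 0, 0]], grip=[0, 0, 0, 0, 0, 0, 0, 0, 0, 0, 0, 0])

```text
time: 4.95
tcp_pos: [0.4939, 0.0928, 0.2446]
ee_rot: [[-0.008, 1.0, 0.001], [1.0, 0.008, 0.002], [0.002, 0.001, -1.0]]
contact_force: [0.1, -0.5, -1.9]
finger_gap: 0.0173
finger_force: 39.5
```

```bash
cat >> h.py <<'E'
def fitcircle(q):
    A=np.c_[2*q,np.ones(len(q))]; s=np.linalg.lstsq(A,(q**2).sum(1),rcond=None)[0]
    return s[:2],np.sqrt(s[2]+s[0]**2+s[1]**2)
E
python3 - <<'E'
from h import *
np.set_printoptions(precision=4,suppress=True)
s=manip.observe(); print(s["time"],s["tcp_pos"],s["ee_rot"],s["finger_gap"],s["contact_force"])
c=manip.calibration("wrist"); p,d=save("wrist","w2"); P=cloud("wrist",d,c)
m=(abs(P[...,2]-.125)<.004)&(P[...,0]>.4)&(P[...,0]<.6)&(P[...,1]>0)&(P[...,1]<.3)
print("plate",cv2.minAreaRect(P[m][:,:2].astype(np.float32)*1000),np.median(P[m][:,2]))
for r in manip.pinpoint("wrist","hole_1"): print(r["confidence"],r["position"],px2w("wrist",r["position"],z=.125,c=c))
for r in manip.pinpoint("wrist","pin_a_mid")[:3]: print("pin",r)
E
```

```text
4.95 [0.4939 0.0928 0.2446] [[-0.0077  1.      0.0012]
 [ 1.      0.0077  0.0017]
 [ 0.0017  0.0012 -1.    ]] 0.017308614597938986 [ 0.0834 -0.4741 -1.8628]
plate ((517.405517578125, 128.4342041015625), (99.31851196289062, 209.48500061035156), 7.393929958343506) 0.12476126428566195
0.87 [283.4, 120.2] [0.4973 0.1528 0.125 ]
0.79 [288.7, 192.8] [0.5017 0.1022 0.125 ]
0.78 [269.7, 42.2] [0.4879 0.2018 0.125 ]
0.64 [296.9, 258.3] [0.5086 0.0517 0.125 ]
pin {'position': [274.0, 258.4], 'confidence': 0.77}
```

View pics/w2.png

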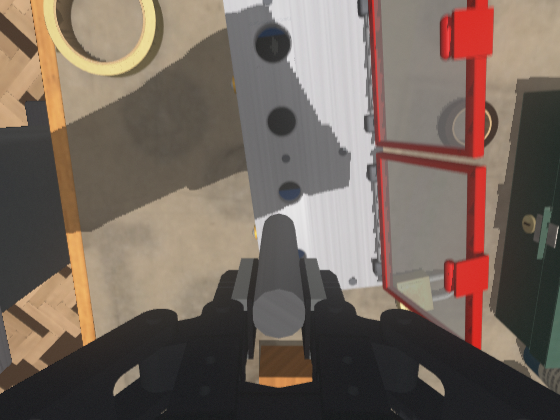

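```bash
cat >> h.py <<'E'
def holes(p,c,expect):
    g=cv2.cvtColor(p,cv2.COLOR_RGB2GRAY); R=np.array(c["attitude"]);e=np.array(c["eye"]); out=[]
    for (x,y),dia in expect:
        q=R.T@(np.array([x,y,.125])-e); u=c["fx"]*q[0]/q[2]+c["cx"]; v=c["fy"]*q[1]/q[2]+c["cy"]
        k=int(c["fx"]*dia*.9/q[2]); u0,v0=int(u)-k,int(v)-k
        if u0<0 or v0<0 or u0+2*k>560 or v0+2*k>420: out.append(None); continue
        G=cv2.GaussianBlur(cv2.resize(g[v0:v0+2*k,u0:u0+2*k],None,fx=4,fy=4,interpolation=cv2.INTER_CUBIC),(5,5),0)
        t,B=cv2.threshold(G,0,255,cv2.THRESH_BINARY_INV+cv2.THRESH_OTSU); t,B=cv2.threshold(G,min(t,75),255,cv2.THRESH_BINARY_INV)
        n,L,st,ce=cv2.connectedComponentsWithStats(B); 
        if n<2: out.append(None); continue
        i=L[2*4*k//4-0,0] if False else 1+np.argmin(np.linalg.norm(ce[1:]-4*k,axis=1)+1e3*(st[1:,4]<200))
        cs,_=cv2.findContours((L==i).astype(np.uint8),cv2.RETR_EXTERNAL,cv2.CHAIN_APPROX_NONE); hull=cv2.convexHull(max(cs,key=len))[:,0]
        W=np.array([px2w("",((a+.5)/4-.5+u0,(b+.5)/4-.5+v0),z=.125,c=c)[:2] for a,b in max(cs,key=len)[:,0]])
        C,r=fitcircle(W); w=cv2.minEnclosingCircle(W.astype(np.float32)*1000)
        out.append((C,2*r,np.array(w[0])/1000,2*w[1]/1000,t))
    return out
EXP=[((.4879,.2018),.0233),((.4955,.1525),.0198),((.5017,.1028),.0163),((.5082,.0525),.0128)]
def pintop(P,s,zlo,zhi):
    t=np.array(s["tcp_pos"]); D=np.linalg.norm(P[...,:2]-t[:2],axis=-1)
    q=P[(D<.022)&(P[...,2]>zlo)&(P[...,2]<zhi)]; return q
E
python3 - <<'E'
from h import *
np.set_printoptions(precision=4,suppress=True)
s=manip.observe();c=manip.calibration("wrist"); p,d=manip.grab_frame("wrist"); P=cloud("wrist",d,c)
for h in holes(p,c,EXP): print(h)
v,u=np.mgrid[0:420,0:560]
m=(u>245)&(u<312)&(v>212)&(v<345)
q=P[m&(P[...,2]>.17)]; q=q[(q[:,1]>.05)]
print(np.nanmax(q[:,2]),s["tcp_pos"])
R=s["ee_rot"]; T=(q-s["tcp_pos"])@R   # tool frame
zt=np.percentile(T[:,2],1); print("top z tool",zt)
t=T[(T[:,2]<zt+.002)&(abs(T[:,1])<.0125)]; print("top face",t[:,:2].min(0),t[:,:2].max(0),cv2.minEnclosingCircle(t[:,:2].astype(np.float32)*1000))
for a in np.arange(zt+.005,.055,.008):
    t=T[(abs(T[:,2]-a)<.003)&(abs(T[:,1])<.0125)]
    if len(t)>5: print(a,len(t),t[:,:2].min(0),t[:,:2].max(0), np.percentile(t[:,0],95))
E
```

```text
(array([0.4893, 0.2014]), np.float64(0.022227737058417234), array([0.4894, 0.2016]), 0.022936067581176757, 75.0)
(array([0.4957, 0.1526]), np.float64(0.019089221527575424), array([0.4957, 0.1526]), 0.019376970291137694, 75.0)
(array([0.5019, 0.1043]), np.float64(0.014279287959476474), array([0.502 , 0.1043]), 0.015490811347961425, 75.0)
(array([0.5105, 0.0561]), np.float64(0.0054875461618145984), array([0.5098, 0.0559]), 0.007134981632232666, 75.0)
0.28684590159123613 [0.4945 0.0876 0.2439]
top z tool -0.039097872918778115
top face [-0.006  -0.0099] [0.0103 0.0106] ((2.302971124649048, 0.43055322766304016), 12.720523834228516)
-0.03409787291877812 2788 [-0.0104 -0.0103] [0.0127 0.0109] 0.01144755891029243
-0.026097872918778117 530 [-0.0125 -0.011 ] [0.0128 0.0116] 0.01224101831221288
-0.018097872918778117 461 [-0.0123 -0.0116] [0.0128 0.0124] 0.012290085256912903
-0.010097872918778117 383 [ 0.0055 -0.0122] [0.0128 0.0125] 0.012181196448169986
-0.0020978729187781167 260 [ 0.0051 -0.0123] [0.0125 0.0122] 0.012201018333456324
0.0059021270812218835 191 [ 0.0037 -0.0085] [0.0126 0.0093] 0.01224442961608338
0.013902127081221884 163 [ 0.0035 -0.0084] [0.0126 0.0093] 0.012252311725878984
0.021902127081221884 140 [ 0.004  -0.0084] [0.0125 0.0092] 0.012307754334920238
0.029902127081221884 128 [ 0.003  -0.0083] [0.0125 0.0094] 0.012223593740760296
0.03790212708122189 120 [ 0.0037 -0.0086] [0.0124 0.0089] 0.012184874538257923
0.045902127081221884 101 [ 0.0041 -0.0085] [0.0124 0.0087] 0.012219072165315804
0.05390212708122188 44 [ 0.0048 -0.0082] [0.0123 0.0088] 0.012199517750290422
```

The wrist view shows holes at (273,44), (282,121) and (290,191). The pin is held vertical between the pads at (278,300), with its centre 3.3 mm forward of the TCP.

>>> arm_command(travel=[[4, 0.1, 0], [6.2, 0.1, 2], [6.2, 0.1, 4.5], [6.2, 0.1, 5.4], [6.2, 0.1, 5.4], [6.2, 0.1, 5.4], [6.2, 0.1, 5.4]], dr=[[0, 0, 0], [0, 0, 0], [0, 0, 0], [0, 0, 0], [0, 0, 0], [0, 0, 0], [0, 0, 0]], grip=[0, 0, 0, 0, 0, 0, 0])

```text
time: 5.85
tcp_pos: [0.4961, 0.1497, 0.1904]
ee_rot: [[-0.0, 1.0, 0.001], [1.0, 0.0, 0.0], [0.0, 0.001, -1.0]]
contact_force: [-0.2, -0.7, -1.7]
finger_gap: 0.0169
finger_force: 39.3
```

```bash
cat > pinm.py <<'E'
from h import *
import sys
np.set_printoptions(precision=4,suppress=True)
# usage: pinm.py dia(mm) hole pic : measure held pin in tool frame & hole in world; give the tool-axes shift
dia=float(sys.argv[1])/1000; h=int(sys.argv[2])-1
s=manip.observe();c=manip.calibration("wrist"); p,d=manip.grab_frame("wrist")
if len(sys.argv)>3: cv2.imwrite(f"pics/{sys.argv[3]}.png",p[:,:,::-1])
P=cloud("wrist",d,c); R=np.array(s["ee_rot"]); t0=np.array(s["tcp_pos"]); T=(P-t0)@R
print("t",s["time"],"tcp",t0,"gap",s["finger_gap"],"F",s["contact_force"]); print(R)
L=[]
for a in np.arange(.004,.062,.006):
    t=T[(abs(T[...,2]-a)<.003)&(abs(T[...,1])<.5*dia+.001)&(abs(T[...,0])<.02)&(P[...,2]>.13)]
    if len(t)>12: L.append((a,np.percentile(t[:,0],97)-dia/2,(t[:,1].min()+t[:,1].max())/2,np.ptp(t[:,1]),len(t)))
L=np.array(L); print(L)
H=holes(p,c,EXP); [print(i+1,x) for i,x in enumerate(H)]
E
python3 pinm.py 18 2 w3
```

```text
t 5.85 tcp [0.4961 0.1497 0.1904] gap 0.016892564416818304 F [-0.197  -0.7215 -1.7074]
[[-0.0004  1.      0.0014]
 [ 1.      0.0004  0.0002]
 [ 0.0002  0.0014 -1.    ]]
[[  0.004    0.0033   0.0004   0.0176 199.    ]
 [  0.01     0.0034   0.0003   0.0178 182.    ]
 [  0.016    0.0034   0.0003   0.0178 157.    ]
 [  0.022    0.0034   0.0004   0.0176 142.    ]
 [  0.028    0.0033   0.0004   0.0178 130.    ]
 [  0.034    0.0033   0.0004   0.0177 124.    ]
 [  0.04     0.0034   0.0002   0.0175 108.    ]
 [  0.046    0.0035   0.0004   0.0176 100.    ]
 [  0.052    0.0034   0.0004   0.0179  73.    ]]
1 (array([0.4896, 0.2028]), np.float64(0.022049054544449748), array([0.4896, 0.2028]), 0.022594871520996093, 75.0)
2 (array([0.4957, 0.1544]), np.float64(0.015460570764410578), array([0.4958, 0.1548]), 0.018636648178100585, 75.0)
3 (array([0.5093, 0.103 ]), np.float64(0.021922590932665915), array([0.5127, 0.103 ]), 0.03196478271484375, 75.0)
4 (array([0.5081, 0.0582]), np.float64(0.005771734495081237), array([0.5081, 0.0581]), 0.008516929626464843, 75.0)
```

View pics/w3.png

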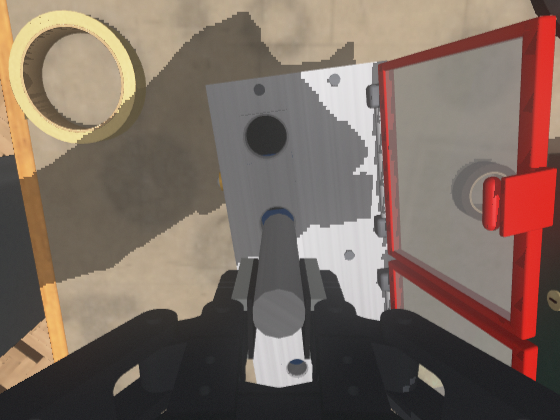

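Wrist view: the pin stands over hole 2, with only the hole's far rim visible at (278,208). Hole 1 is at (266,136).

>>> arm_command(travel=[[0, -0.04, 0.4], [0, -0.04, 0.7], [0, -0.04, 1.0], [0, -0.04, 1.2], [0, -0.04, 1.4], [0, -0.04, 1.6], [0, -0.04, 1.6]], dr=[[0, 0, 0], [0, 0, 0], [0, 0, 0], [0, 0, 0], [0, 0, 0], [0, 0, 0], [0, 0, 0]], grip=[0, 0, 0, 0, 0, 0, 0])

```text
time: 6.6
tcp_pos: [0.495, 0.1501, 0.173]
ee_rot: [[-0.002, 1.0, -0.0], [1.0, 0.002, -0.0], [-0.0, -0.0, -1.0]]
contact_force: [0.3, -0.3, -1.2]
finger_gap: 0.0172
finger_force: 39.3
```

>>> arm_command(travel=[[0, 0, 0.8], [0, 0, 1.6], [0, 0, 2.4], [0, 0, 2.6], [0, 0, 2.6], [0, 0, 2.6], [0, 0, 2.6], [0, 0, 2.6], [0, 0, -2], [0, 0, -6], [0, 0, -10], [0, 0, -10]], dr=[[0, 0, 0], [0, 0, 0], [0, 0, 0], [0, 0, 0], [0, 0, 0], [0, 0, 0], [0, 0, 0], [0, 0, 0], [0, 0, 0], [0, 0, 0], [0, 0, 0], [0, 0, 0]], grip=[0, 0, 0, 0, 0.5, 0.5, 0.5, 0.5, 0.5, 0.5, 0.5, 0.5])

```text
time: 7.8
tcp_pos: [0.4968, 0.1511, 0.2782]
ee_rot: [[-0.001, 1.0, 0.007], [1.0, 0.001, 0.002], [0.002, 0.007, -1.0]]
contact_force: [0.2, -0.4, -1.0]
finger_gap: 0.0425
finger_force: 0.0
```

```bash
cat > look.py <<'E'
from h import *
import sys
np.set_printoptions(precision=4,suppress=True)
s=manip.observe(); print("t",s["time"],s["tcp_pos"],s["ee_rot"][:2])
for cam in ("side",):
    p,d=save(cam,sys.argv[1]); P=cloud(cam,d)
    m=(P[...,2]>0.07)&(P[...,2]<.12)&(P[...,0]>.35)&(P[...,0]<.7)&(P[...,1]>-.4)&(P[...,1]<-.02)
    n,L,st,ce=cv2.connectedComponentsWithStats(m.astype(np.uint8))
    for i in range(1,n):
        q=P[L==i]
        if len(q)>30: t=q[q[:,2]>q[:,2].max()-.006]; print(len(q),np.median(t,0),ce[i],p[L==i].mean(0))
E
python3 look.py s2
python3 - <<'E'
from h import *
np.set_printoptions(precision=4,suppress=True)
s=manip.observe();c=manip.calibration("wrist"); p,d=save("wrist","w4"); P=cloud("wrist",d,c)
print(s["tcp_pos"]); [print(i+1,x) for i,x in enumerate(holes(p,c,EXP))]
a=cv2.imread("pics/s2.png")[60:260,200:460]; b=cv2.imread("pics/w4.png")
cv2.imwrite("pics/m1.png",np.hstack([cv2.resize(a,(400,308)),cv2.resize(b,(400,308))]))
E
```

```text
t 7.8 [0.4968 0.1511 0.2782] [[-0.0014  1.      0.007 ]
 [ 1.      0.0014  0.0019]]
105 [ 0.4295 -0.156   0.0899] [186.4952 198.0571] [ 64.8762 111.4095  65.8952]
75 [ 0.5067 -0.1861  0.0999] [187.3867 228.5733] [114.7733 108.8267 106.7333]
202 [ 0.5059 -0.2348  0.1002] [163.4901 239.1337] [121.604  115.8911 114.198 ]
124 [ 0.5062 -0.2824  0.0999] [138.7742 250.0887] [115.2419 109.5323 107.25  ]
[0.496  0.1505 0.2757]
1 (array([0.4892, 0.2025]), np.float64(0.02273692161404975), array([0.4892, 0.2025]), 0.023077068328857423, 75.0)
2 (array([0.4953, 0.155 ]), np.float64(0.01596428469605266), array([0.4952, 0.1538]), 0.0182318172454834, 75.0)
3 (array([0.1171, 0.1061]), np.float64(0.7565781447764195), array([0.4954, 0.1059]), 0.00022358106076717378, 75.0)
4 (array([0.5079, 0.0571]), np.float64(0.006399626088026799), array([0.5079, 0.057 ]), 0.00902720546722412, 75.0)
```

View pics/m1.png

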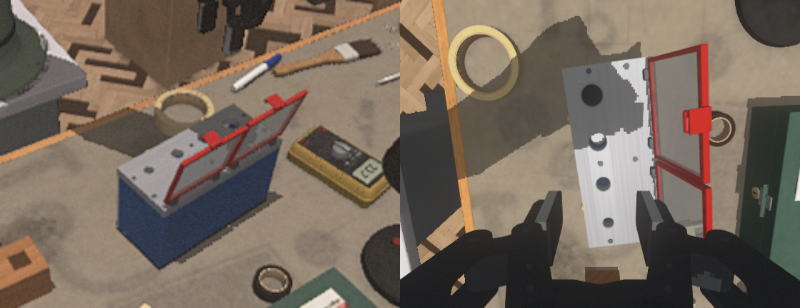

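Pin 1 has dropped through: the rack shows three pins left, and hole 2 at (598,141) in the right half has the pin end down inside. Next is the 11 mm pin.

>>> arm_command(travel=[[-5, 0.1, 0], [-10, 0.3, 0], [-15, 0.5, 0], [-20, 0.7, 0], [-25, 0.8, 1], [-30, 0.9, 5], [-33.8, 0.9, 9], [-33.8, 0.9, 13], [-33.8, 0.9, 14], [-33.8, 0.9, 14], [-33.8, 0.9, 14]], dr=[[0, 0, 0], [0, 0, 0], [0, 0, 0], [0, 0, 0], [0, 0, 0], [0, 0, 0], [0, 0, 0], [0, 0, 0], [0, 0, 0], [0, 0, 0], [0, 0, 0]], grip=[0.5, 0.5, 0.5, 0.5, 0.5, 0.5, 0.5, 0.5, 0.5, 0.5, 0.5])

```text
time: 9.0
tcp_pos: [0.5046, -0.1873, 0.1333]
ee_rot: [[-0.002, 1.0, -0.001], [1.0, 0.002, 0.001], [0.001, -0.001, -1.0]]
contact_force: [-0.1, -0.5, 0.7]
finger_gap: 0.0428
finger_force: 0.0
```

```bash
cat > rk.py <<'E'
from h import *
np.set_printoptions(precision=4,suppress=True)
s=manip.observe(); print(s["time"],s["tcp_pos"],s["contact_force"]); print(s["ee_rot"])
c=manip.calibration("wrist"); p,d=manip.grab_frame("wrist"); P=cloud("wrist",d,c)
R=np.array(s["ee_rot"])
m=(P[...,2]>0.075)&(P[...,2]<.112)&(P[...,0]>.35)&(P[...,0]<.7)&(P[...,1]>-.4)&(P[...,1]<-.05)
n,L,st,ce=cv2.connectedComponentsWithStats(m.astype(np.uint8))
for i in range(1,n):
    q=P[L==i]
    if len(q)>30:
        z=np.percentile(q[:,2],98); t=q[q[:,2]>z-.004]; C,r=cv2.minEnclosingCircle(t[:,:2].astype(np.float32)*1000)
        w=np.r_[np.array(C)/1000,z]; print(len(q),w,2*r,"shift cm",100*(R.T@(np.r_[w[:2],.0635]-s["tcp_pos"])))
E
python3 rk.py
```

```text
9.0 [ 0.5046 -0.1873  0.1333] [-0.0642 -0.5234  0.6528]
[[-0.0023  1.     -0.0007]
 [ 1.      0.0023  0.0006]
 [ 0.0006 -0.0007 -1.    ]]
1269 [ 0.4287 -0.1564  0.0909] 18.671669006347656 shift cm [ 3.0958 -7.5874  6.9887]
623 [ 0.505  -0.1873  0.1008] 11.69466781616211 shift cm [-0.0046  0.0396  6.9818]
1835 [ 0.5052 -0.2351  0.1008] 22.10724639892578 shift cm [-4.7854  0.0444  6.9789]
419 [ 0.5052 -0.2783  0.093 ] 11.336880683898926 shift cm [-9.1121  0.0416  6.9763]
```

>>> arm_command(travel=[[0, 0, 3], [0, 0, 6], [0, 0, 7], [0, 0, 7], [0, 0, 7], [0, 0, 7], [0, 0, 7], [0, 0, 7], [0, 0, 7], [0, 0, 5], [0, 0, 1], [0, 0, -4]], dr=[[0, 0, 0], [0, 0, 0], [0, 0, 0], [0, 0, 0], [0, 0, 0], [0, 0, 0], [0, 0, 0], [0, 0, 0], [0, 0, 0], [0, 0, 0], [0, 0, 0], [0, 0, 0]], grip=[0.5, 0.5, 0.5, 0.5, 0, 0, 0, 0, 0, 0, 0, 0])

```text
time: 10.25
tcp_pos: [0.5038, -0.1875, 0.1742]
ee_rot: [[-0.002, 1.0, -0.002], [1.0, 0.002, 0.001], [0.001, -0.002, -1.0]]
contact_force: [0.2, -0.2, -0.1]
finger_gap: 0.0098
finger_force: 39.1
```

>>> arm_command(travel=[[2, 0, -4], [6, 0.1, -6], [11, 0.2, -6], [16, 0.3, -6], [21, 0.4, -6], [24.1, 0.5, -5], [24.1, 0.5, -3.2], [24.1, 0.5, -3], [24.1, 0.5, -3], [24.1, 0.5, -3], [24.1, 0.5, -3]], dr=[[0, 0, 0], [0, 0, 0], [0, 0, 0], [0, 0, 0], [0, 0, 0], [0, 0, 0], [0, 0, 0], [0, 0, 0], [0, 0, 0], [0, 0, 0], [0, 0, 0]], grip=[0, 0, 0, 0, 0, 0, 0, 0, 0, 0, 0])

```text
time: 11.35
tcp_pos: [0.5096, 0.0525, 0.2041]
ee_rot: [[-0.0, 1.0, 0.001], [1.0, 0.0, -0.0], [-0.0, 0.001, -1.0]]
contact_force: [0.2, -0.2, -0.7]
finger_gap: 0.0096
finger_force: 39.1
```

```bash
python3 pinm.py 11 4 w5
```

```text
t 11.35 tcp [0.5096 0.0525 0.2041] gap 0.009591929567319253 F [ 0.1887 -0.1993 -0.6863]
[[-0.0003  1.      0.001 ]
 [ 1.      0.0003 -0.0001]
 [-0.0001  0.001  -1.    ]]
[[  0.004    0.0009   0.0004   0.0099 130.    ]
 [  0.01     0.0008   0.0004   0.0103 113.    ]
 [  0.016    0.0006   0.0004   0.0106 112.    ]
 [  0.022    0.0008   0.0002   0.0105 100.    ]
 [  0.028    0.0008   0.0001   0.0108  93.    ]
 [  0.034    0.0007   0.0004   0.0106  80.    ]
 [  0.04     0.0008   0.0001   0.0105  75.    ]
 [  0.046    0.0009   0.0002   0.0107  65.    ]
 [  0.052    0.0007   0.0002   0.011   56.    ]]
1 None
2 (array([0.4957, 0.1527]), np.float64(0.01678579403460936), array([0.4959, 0.1523]), 0.019695846557617188, 75.0)
3 (array([0.5024, 0.1036]), np.float64(0.015498052061852717), array([0.5023, 0.1035]), 0.01599302864074707, 75.0)
4 (array([0.5086, 0.0555]), np.float64(0.009998557185556863), array([0.5086, 0.0553]), 0.011511346817016602, 75.0)
```

View pics/w5.png

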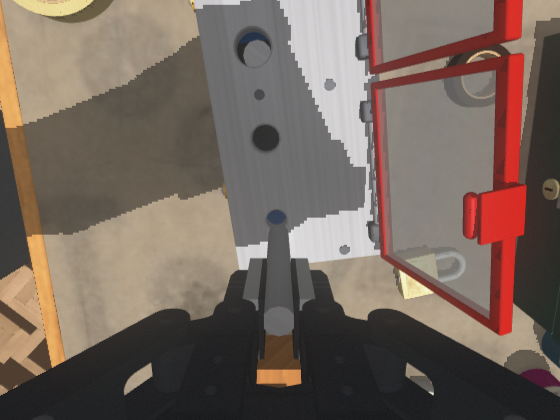

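Wrist view: the 18 mm pin lies deep in hole 2 (257,50), hole 3 is at (266,138), and the 11 mm pin's tip is next to hole 4 at (277,216).

>>> arm_command(travel=[[0.07, -0.12, 0.5], [0.07, -0.12, 1.2], [0.07, -0.12, 1.8], [0.07, -0.12, 2.2], [0.07, -0.12, 2.5], [0.07, -0.12, 2.8], [0.07, -0.12, 3.0], [0.07, -0.12, 3.0]], dr=[[0, 0, 0], [0, 0, 0], [0, 0, 0], [0, 0, 0], [0, 0, 0], [0, 0, 0], [0, 0, 0], [0, 0, 0]], grip=[0, 0, 0, 0, 0, 0, 0, 0])

```text
time: 12.2
tcp_pos: [0.508, 0.0538, 0.1731]
ee_rot: [[-0.002, 1.0, -0.0], [1.0, 0.002, -0.0], [-0.0, -0.0, -1.0]]
contact_force: [0.9, -1.7, -1.2]
finger_gap: 0.0094
finger_force: 38.9
```

>>> arm_command(travel=[[-0.03, 0, 0.8], [-0.03, 0, 1.6], [-0.03, 0, 2.4], [-0.03, 0, 2.6], [-0.03, 0, 2.6], [-0.03, 0, 2.6], [-0.03, 0, 2.6], [-0.03, 0, 2.6], [0, 0, -2], [0, 0, -6], [0, 0, -8], [0, 0, -8]], dr=[[0, 0, 0], [0, 0, 0], [0, 0, 0], [0, 0, 0], [0, 0, 0], [0, 0, 0], [0, 0, 0], [0, 0, 0], [0, 0, 0], [0, 0, 0], [0, 0, 0], [0, 0, 0]], grip=[0, 0, 0, 0, 0.5, 0.5, 0.5, 0.5, 0.5, 0.5, 0.5, 0.5])

```text
time: 13.4
tcp_pos: [0.5092, 0.0541, 0.2562]
ee_rot: [[-0.001, 1.0, 0.005], [1.0, 0.001, 0.0], [0.0, 0.005, -1.0]]
contact_force: [0.4, -0.7, -0.6]
finger_gap: 0.0428
finger_force: 0.0
```

```bash
cat > hd.py <<'E'
from h import *
np.set_printoptions(precision=4,suppress=True)
s=manip.observe();print(s["time"],s["tcp_pos"]);c=manip.calibration("wrist"); p,d=manip.grab_frame("wrist"); P=cloud("wrist",d,c)
for i,((x,y),dia) in enumerate(EXP):
    q=P[np.linalg.norm(P[...,:2]-[x,y],axis=-1)<dia*.5]
    q2=q[q[:,2]<.2]; print(i+1,"z pct",np.percentile(q2[:,2],[1,10,30,50,90]) if len(q2)>5 else None)
E
python3 hd.py; python3 look.py s3
```

```text
13.4 [0.5092 0.0541 0.2562]
1 z pct None
2 z pct [0.094  0.0949 0.0956 0.096  0.1192]
3 z pct [0.004  0.0047 0.0055 0.006  0.1231]
4 z pct [0.0947 0.0954 0.0962 0.115  0.1242]
t 13.45 [0.5086 0.0539 0.2544] [[-0.0013  1.      0.0025]
 [ 1.      0.0013 -0.    ]]
105 [ 0.4298 -0.1556  0.0903] [186.5714 198.0476] [ 65.6286 112.7905  66.6762]
201 [ 0.5061 -0.2343  0.1002] [163.4826 239.1592] [122.9851 117.2139 115.5323]
123 [ 0.5056 -0.2823  0.1003] [138.7724 250.0894] [117.1707 111.4878 109.1789]
```

>>> arm_command(travel=[[-5, 0, 0], [-10, -0.1, 0], [-15, -0.2, 0], [-20, -0.3, 0], [-25, -0.3, 1], [-30, -0.3, 4], [-33.7, -0.3, 8], [-33.7, -0.3, 12], [-33.7, -0.3, 12], [-33.7, -0.3, 12], [-33.7, -0.3, 12]], dr=[[0, 0, 0], [0, 0, 0], [0, 0, 0], [0, 0, 0], [0, 0, 0], [0, 0, 0], [0, 0, 0], [0, 0, 0], [0, 0, 0], [0, 0, 0], [0, 0, 0]], grip=[0.5, 0.5, 0.5, 0.5, 0.5, 0.5, 0.5, 0.5, 0.5, 0.5, 0.5])

```text
time: 14.6
tcp_pos: [0.5067, -0.2822, 0.1351]
ee_rot: [[-0.003, 1.0, 0.002], [1.0, 0.003, -0.0], [-0.0, 0.002, -1.0]]
contact_force: [-0.3, 0.1, 1.1]
finger_gap: 0.0427
finger_force: 0.0
```

```bash
python3 rk.py
```

```text
14.6 [ 0.5067 -0.2822  0.1351] [-0.3272  0.0671  1.0819]
[[-0.0031  1.      0.0019]
 [ 1.      0.0031 -0.0005]
 [-0.0005  0.0019 -1.    ]]
47 [ 0.4297 -0.1651  0.0806] 6.087337493896484 shift cm [11.7388 -7.6793  7.1381]
1628 [ 0.5053 -0.2353  0.1009] 21.444400787353516 shift cm [ 4.6986 -0.1432  7.1559]
926 [ 0.5054 -0.2833  0.1009] 14.83312702178955 shift cm [-0.0995 -0.1459  7.1583]
```

>>> arm_command(travel=[[-0.1, -0.14, 3], [-0.1, -0.14, 6], [-0.1, -0.14, 7.1], [-0.1, -0.14, 7.1], [-0.1, -0.14, 7.1], [-0.1, -0.14, 7.1], [-0.1, -0.14, 7.1], [-0.1, -0.14, 7.1], [-0.1, -0.14, 7.1], [-0.1, -0.1, 5], [-0.1, -0.1, 1], [-0.1, -0.1, -4]], dr=[[0, 0, 0], [0, 0, 0], [0, 0, 0], [0, 0, 0], [0, 0, 0], [0, 0, 0], [0, 0, 0], [0, 0, 0], [0, 0, 0], [0, 0, 0], [0, 0, 0], [0, 0, 0]], grip=[0.5, 0.5, 0.5, 0.5, 0, 0, 0, 0, 0, 0, 0, 0])

```text
time: 15.85
tcp_pos: [0.5039, -0.2837, 0.1744]
ee_rot: [[-0.002, 1.0, -0.002], [1.0, 0.002, 0.001], [0.001, -0.002, -1.0]]
contact_force: [0.1, -0.6, -0.9]
finger_gap: 0.0133
finger_force: 39.1
```

>>> arm_command(travel=[[2, 0, -4], [6, 0, -6], [11, 0, -6], [16, 0, -6], [21, 0, -6], [26, -0.1, -6], [31, -0.2, -6], [36, -0.2, -6], [38.7, -0.2, -4], [38.7, -0.2, -3], [38.7, -0.2, -3], [38.7, -0.2, -3]], dr=[[0, 0, 0], [0, 0, 0], [0, 0, 0], [0, 0, 0], [0, 0, 0], [0, 0, 0], [0, 0, 0], [0, 0, 0], [0, 0, 0], [0, 0, 0], [0, 0, 0], [0, 0, 0]], grip=[0, 0, 0, 0, 0, 0, 0, 0, 0, 0, 0, 0])

```text
time: 17.05
tcp_pos: [0.5022, 0.1019, 0.2039]
ee_rot: [[-0.0, 1.0, 0.0], [1.0, 0.0, -0.0], [-0.0, 0.0, -1.0]]
contact_force: [0.4, -0.0, -0.7]
finger_gap: 0.0131
finger_force: 39.1
```

```bash
sleep 0; python3 pinm.py 14.5 3
```

```text
t 17.05 tcp [0.5022 0.1019 0.2039] gap 0.013100786033142907 F [ 0.4471 -0.0046 -0.7449]
[[-0.0005  1.      0.0004]
 [ 1.      0.0005 -0.0005]
 [-0.0005  0.0004 -1.    ]]
[[  0.004    0.0012   0.0004   0.0133 163.    ]
 [  0.01     0.0011   0.0004   0.0138 148.    ]
 [  0.016    0.0012   0.0004   0.0142 132.    ]
 [  0.022    0.0012   0.0002   0.0142 126.    ]
 [  0.028    0.001    0.0004   0.0143 113.    ]
 [  0.034    0.001    0.0004   0.0137 100.    ]
 [  0.04     0.0011   0.0004   0.0141  94.    ]
 [  0.046    0.0011   0.0002   0.014   89.    ]
 [  0.052    0.001    0.0004   0.0137  55.    ]]
1 (array([0.4896, 0.2018]), np.float64(0.02256743712964226), array([0.4896, 0.2018]), 0.022995784759521486, 75.0)
2 (array([0.4963, 0.1533]), np.float64(0.017390098455249865), array([0.496 , 0.1531]), 0.019296045303344726, 75.0)
3 (array([0.5022, 0.1056]), np.float64(0.012550154786155863), array([0.5022, 0.1052]), 0.015185466766357422, 75.0)
4 (array([0.5159, 0.0533]), np.float64(0.016320586923042828), array([0.516, 0.053]), 0.024999454498291017, 68.0)
```

>>> arm_command(travel=[[0.09, -0.06, 0.5], [0.09, -0.06, 1.2], [0.09, -0.06, 1.8], [0.09, -0.06, 2.2], [0.09, -0.06, 2.5], [0.09, -0.06, 2.8], [0.09, -0.06, 3.0], [0.09, -0.06, 3.0]], dr=[[0, 0, 0], [0, 0, 0], [0, 0, 0], [0, 0, 0], [0, 0, 0], [0, 0, 0], [0, 0, 0], [0, 0, 0]], grip=[0, 0, 0, 0, 0, 0, 0, 0])

```text
time: 17.9
tcp_pos: [0.5014, 0.1034, 0.173]
ee_rot: [[-0.001, 1.0, -0.0], [1.0, 0.001, -0.0], [-0.0, -0.0, -1.0]]
contact_force: [1.2, -3.7, -2.8]
finger_gap: 0.0133
finger_force: 38.9
```

>>> arm_command(travel=[[-0.05, 0.02, 0.8], [-0.05, 0.02, 1.6], [-0.05, 0.02, 2.4], [-0.05, 0.02, 2.6], [-0.05, 0.02, 2.6], [-0.05, 0.02, 2.6], [-0.05, 0.02, 2.6], [-0.05, 0.02, 2.6], [0, 0, -2], [0, 0, -6], [0, 0, -8], [0, 0, -8]], dr=[[0, 0, 0], [0, 0, 0], [0, 0, 0], [0, 0, 0], [0, 0, 0], [0, 0, 0], [0, 0, 0], [0, 0, 0], [0, 0, 0], [0, 0, 0], [0, 0, 0], [0, 0, 0]], grip=[0, 0, 0, 0, 0.5, 0.5, 0.5, 0.5, 0.5, 0.5, 0.5, 0.5])

```text
time: 19.1
tcp_pos: [0.5025, 0.1042, 0.2561]
ee_rot: [[-0.001, 1.0, 0.005], [1.0, 0.001, 0.001], [0.001, 0.005, -1.0]]
contact_force: [0.1, 0.2, -0.3]
finger_gap: 0.0429
finger_force: 0.0
```

```bash
python3 hd.py; python3 look.py s4
```

```text
19.1 [0.5025 0.1042 0.2561]
1 z pct [0.0042 0.0049 0.0057 0.0065 0.1244]
2 z pct [0.0055 0.0947 0.0954 0.0958 0.0973]
3 z pct [0.0944 0.0951 0.0957 0.0962 0.1224]
4 z pct [0.0954 0.1139 0.1168 0.1198 0.125 ]
t 19.15 [0.5018 0.1039 0.2544] [[-0.0014  1.      0.0024]
 [ 1.      0.0014  0.0002]]
107 [ 0.4298 -0.1559  0.0902] [186.6075 198.1682] [ 65.215  111.6916  65.9346]
201 [ 0.518  -0.2253  0.1002] [170.4776 241.7015] [122.3582 116.7065 115.1443]
```

The rack has been knocked aside, and the last pin is now near (0.517, -0.226).

>>> arm_command(travel=[[-5, 0.2, 0], [-10, 0.5, 0], [-15, 0.8, 0], [-20, 1.1, 0], [-25, 1.3, 1], [-30, 1.5, 4], [-33, 1.5, 7], [-33, 1.5, 11], [-33, 1.5, 11.5], [-33, 1.5, 11.5], [-33, 1.5, 11.5]], dr=[[0, 0, 0], [0, 0, 0], [0, 0, 0], [0, 0, 0], [0, 0, 0], [0, 0, 0], [0, 0, 0], [0, 0, 0], [0, 0, 0], [0, 0, 0], [0, 0, 0]], grip=[0.5, 0.5, 0.5, 0.5, 0.5, 0.5, 0.5, 0.5, 0.5, 0.5, 0.5])

```text
time: 20.3
tcp_pos: [0.5178, -0.2253, 0.1397]
ee_rot: [[-0.003, 1.0, 0.001], [1.0, 0.003, -0.0], [-0.0, 0.001, -1.0]]
contact_force: [-0.1, 0.3, 0.8]
finger_gap: 0.0428
finger_force: 0.0
```

```bash
python3 rk.py
python3 - <<'E'
from h import *
save("wrist","w6")
E
```

```text
20.3 [ 0.5178 -0.2253  0.1397] [-0.057   0.2537  0.7789]
[[-0.0031  1.      0.0013]
 [ 1.      0.0031 -0.0001]
 [-0.0002  0.0013 -1.    ]]
1409 [ 0.429  -0.1568  0.091 ] 18.596885681152344 shift cm [ 6.8748 -8.868   7.6097]
1648 [ 0.5169 -0.2263  0.1009] 21.69110870361328 shift cm [-0.0995 -0.0953  7.6226]
```

View pics/w6.png

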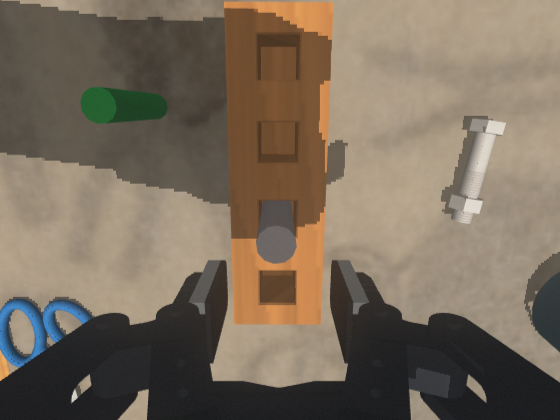

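The wrist view shows the last pin at (276,232), standing in the shifted rack with its axes unchanged. The green look-alike is clear at (100,105).

>>> arm_command(travel=[[-0.1, -0.1, 3], [-0.1, -0.1, 6], [-0.1, -0.1, 7.5], [-0.1, -0.1, 7.5], [-0.1, -0.1, 7.5], [-0.1, -0.1, 7.5], [-0.1, -0.1, 7.5], [-0.1, -0.1, 7.5], [-0.1, -0.1, 7.5], [-0.1, -0.1, 5.5], [-0.1, -0.1, 1.5], [-0.1, -0.1, -3.5]], dr=[[0, 0, 0], [0, 0, 0], [0, 0, 0], [0, 0, 0], [0, 0, 0], [0, 0, 0], [0, 0, 0], [0, 0, 0], [0, 0, 0], [0, 0, 0], [0, 0, 0], [0, 0, 0]], grip=[0.5, 0.5, 0.5, 0.5, 0, 0, 0, 0, 0, 0, 0, 0])

```text
time: 21.6
tcp_pos: [0.5151, -0.2268, 0.1743]
ee_rot: [[-0.002, 1.0, -0.002], [1.0, 0.002, 0.001], [0.001, -0.002, -1.0]]
contact_force: [0.9, -1.1, -1.9]
finger_gap: 0.0206
finger_force: 40.0
```

>>> arm_command(travel=[[3, -0.2, -5], [8, -0.5, -6], [13, -0.8, -6], [18, -1.1, -6], [23, -1.4, -6], [28, -1.7, -6], [33, -2, -6], [38, -2.3, -6], [42.8, -2.6, -5], [42.8, -2.6, -3], [42.8, -2.6, -3], [42.8, -2.6, -3]], dr=[[0, 0, 0], [0, 0, 0], [0, 0, 0], [0, 0, 0], [0, 0, 0], [0, 0, 0], [0, 0, 0], [0, 0, 0], [0, 0, 0], [0, 0, 0], [0, 0, 0], [0, 0, 0]], grip=[0, 0, 0, 0, 0, 0, 0, 0, 0, 0, 0, 0])

```text
time: 22.8
tcp_pos: [0.4893, 0.2, 0.2039]
ee_rot: [[-0.001, 1.0, -0.0], [1.0, 0.001, -0.001], [-0.001, -0.0, -1.0]]
contact_force: [0.2, -0.2, -1.7]
finger_gap: 0.0204
finger_force: 39.9
```

```bash
python3 pinm.py 21.5 1
```

```text
t 22.8 tcp [0.4893 0.2    0.2039] gap 0.020410422559059557 F [ 0.2201 -0.2386 -1.6621]
[[-0.0011  1.     -0.    ]
 [ 1.      0.0011 -0.0006]
 [-0.0006 -0.     -1.    ]]
[[  0.004    0.0008  -0.0001   0.0203 232.    ]
 [  0.01     0.0009  -0.0001   0.02   208.    ]
 [  0.016    0.0008  -0.0002   0.0204 183.    ]
 [  0.022    0.0007  -0.0001   0.0203 171.    ]
 [  0.028    0.0008  -0.0001   0.0201 153.    ]
 [  0.034    0.0008  -0.0003   0.0202 142.    ]
 [  0.04     0.0007  -0.0001   0.0203 131.    ]
 [  0.046    0.0008  -0.0001   0.0199 114.    ]
 [  0.052    0.0006  -0.0001   0.0202  94.    ]]
1 (array([0.4894, 0.2055]), np.float64(0.01741634799395683), array([0.4894, 0.2043]), 0.021820135116577148, 75.0)
2 (array([0.5085, 0.1531]), np.float64(0.024546974109248904), array([0.5096, 0.153 ]), 0.03939763259887695, 75.0)
3 (array([0.5019, 0.1074]), np.float64(0.009779944535177578), array([0.502 , 0.1068]), 0.013286220550537109, 75.0)
4 None
```

>>> arm_command(travel=[[0.17, -0.03, 0.5], [0.17, -0.03, 1.2], [0.17, -0.03, 1.8], [0.17, -0.03, 2.2], [0.17, -0.03, 2.5], [0.17, -0.03, 2.8], [0.17, -0.03, 3.0], [0.17, -0.03, 3.0]], dr=[[0, 0, 0], [0, 0, 0], [0, 0, 0], [0, 0, 0], [0, 0, 0], [0, 0, 0], [0, 0, 0], [0, 0, 0]], grip=[0, 0, 0, 0, 0, 0, 0, 0])

```text
time: 23.65
tcp_pos: [0.4888, 0.2023, 0.173]
ee_rot: [[-0.002, 1.0, -0.0], [1.0, 0.002, -0.0], [-0.0, -0.0, -1.0]]
contact_force: [-0.2, -1.0, -2.1]
finger_gap: 0.0203
finger_force: 39.9
```

>>> arm_command(travel=[[-0.03, 0, 0.8], [-0.03, 0, 1.6], [-0.03, 0, 2.4], [-0.03, 0, 2.6], [-0.03, 0, 2.6], [-0.03, 0, 2.6], [-0.03, 0, 2.6], [-0.03, 0, 2.6], [0, 0, -2], [0, 0, -7], [0, 0, -12], [0, 0, -12]], dr=[[0, 0, 0], [0, 0, 0], [0, 0, 0], [0, 0, 0], [0, 0, 0], [0, 0, 0], [0, 0, 0], [0, 0, 0], [0, 0, 0], [0, 0, 0], [0, 0, 0], [0, 0, 0]], grip=[0, 0, 0, 0, 0.6, 0.6, 0.6, 0.6, 0.6, 0.6, 0.6, 0.6])

```text
time: 24.85
tcp_pos: [0.4908, 0.2039, 0.2995]
ee_rot: [[-0.002, 1.0, 0.008], [1.0, 0.001, 0.003], [0.003, 0.008, -1.0]]
contact_force: [-0.3, -0.4, -1.7]
finger_gap: 0.0512
finger_force: 0.0
```

```bash
python3 hd.py
python3 - <<'E'
from h import *
np.set_printoptions(precision=4,suppress=True)
p,d=save("side","s5"); P=cloud("side",d)
R=np.array([[np.cos(.128),-np.sin(.128)],[np.sin(.128),np.cos(.128)]]); o=np.array([.4987,.1285])
g=(P[...,:2]-o)@R
m=(P[...,2]>.14)&(P[...,2]<.24)&(g[...,0]>.03)&(g[...,0]<.12)&(abs(g[...,1])<.11)
red=(p[...,0]>120)&(p[...,1]<70)
for n,mm in(("left",m&red&(g[...,1]>.003)),("right",m&red&(g[...,1]<-.003))):
    x=g[...,0][mm];z=P[...,2][mm]; print(n,len(x),"angle",np.degrees(np.arctan2(np.median(z[z>.2])-.13,np.median(x[z>.2])-.062)),"zmax",z.max(),"x",x.min(),x.max(),"y",g[...,1][mm].min(),g[...,1][mm].max())
E
```

```text
24.85 [0.4908 0.2039 0.2995]
1 z pct [0.0942 0.0949 0.0956 0.0961 0.1239]
2 z pct [0.0944 0.0952 0.0958 0.0961 0.1232]
3 z pct [0.0944 0.0958 0.1157 0.118  0.1238]
4 z pct [0.1133 0.1149 0.1174 0.1205 0.1244]
left 150 angle 75.59438751756028 zmax 0.23008296481940527 x 0.07141852318535699 0.08823878030513786 y 0.0030910237326944342 0.10352354942321648
right 183 angle 74.5853925010993 zmax 0.229605195891584 x 0.0729435461918068 0.09068947720914804 y -0.10305547734511353 -0.003166287093033774
```

All four pins rest on their compartment floors, with their tops at z of about 0.095. Before closing the covers I'll check the space behind them.

Run:
```python
from h import *
np.set_printoptions(precision=3,suppress=True)
P=np.concatenate([cloud(c,manip.grab_frame(c)[1]).reshape(-1,3) for c in("scene","side")])
R=np.array([[np.cos(.128),-np.sin(.128)],[np.sin(.128),np.cos(.128)]]); g=(P[:,:2]-[.4986,.1285])@R; z=P[:,2]
for y0 in np.arange(-.15,.15,.05):
    print("y",round(y0,2),[(round(x0,2),round(float(np.nanpercentile(z[k],99)),3)) for x0 in np.arange(.06,.3,.03) if (k:=(g[:,0]>x0)&(g[:,0]<x0+.03)&(g[:,1]>y0)&(g[:,1]<y0+.05)).sum()>5])
s=manip.observe(); print(s["tcp_pos"],(np.array(s["tcp_pos"])[:2]-[.4986,.1285])@R,s["joints"])
```

```text
y -0.15 [(np.float64(0.06), 0.22), (np.float64(0.09), 0.003), (np.float64(0.12), 0.004), (np.float64(0.15), 0.004), (np.float64(0.18), 0.003), (np.float64(0.21), 0.091), (np.float64(0.24), 0.091), (np.float64(0.27), 0.092)]
y -0.1 [(np.float64(0.06), 0.229), (np.float64(0.09), 0.003), (np.float64(0.12), 0.004), (np.float64(0.15), 0.004), (np.float64(0.18), 0.003), (np.float64(0.21), 0.091), (np.float64(0.24), 0.093), (np.float64(0.27), 0.093)]
y -0.05 [(np.float64(0.06), 0.227), (np.float64(0.09), 0.004), (np.float64(0.12), 0.004), (np.float64(0.15), 0.021), (np.float64(0.18), 0.02), (np.float64(0.21), 0.091), (np.float64(0.24), 0.093), (np.float64(0.27), 0.093)]
y 0.0 [(np.float64(0.06), 0.227), (np.float64(0.09), 0.003), (np.float64(0.12), 0.003), (np.float64(0.15), 0.02), (np.float64(0.18), 0.021), (np.float64(0.21), 0.089), (np.float64(0.24), 0.092), (np.float64(0.27), 0.092)]
y 0.05 [(np.float64(0.06), 0.399), (np.float64(0.09), 0.004), (np.float64(0.12), 0.004), (np.float64(0.15), 0.004), (np.float64(0.18), 0.005), (np.float64(0.21), 0.005), (np.float64(0.24), 0.005), (np.float64(0.27), 0.009)]
y 0.1 [(np.float64(0.06), 0.221), (np.float64(0.09), 0.005), (np.float64(0.12), 0.005), (np.float64(0.15), 0.005), (np.float64(0.18), 0.212), (np.float64(0.21), 0.23), (np.float64(0.24), 0.234), (np.float64(0.27), 0.225)]
[0.489 0.202 0.293] [-0.001  0.074] [ -2.345  20.239 -34.545 100.451  12.681  63.288 -40.905]
```

>>> arm_command(travel=[[-0.1, 4, -0.5], [-0.3, 8.5, -0.5], [-0.6, 12.5, -0.5], [-0.6, 13.8, -0.5], [-0.6, 13.8, -0.5], [-0.6, 13.8, -0.5], [-0.6, 13.8, -0.5]], dr=[[0, 0, -3], [0, 0, -7.3], [0, 0, -7.3], [0, 0, -7.3], [0, 0, -7.3], [0, 0, -7.3], [0, 0, -7.3]], grip=[0, 0, 0, 0, 0, 0, 0])

```text
time: 25.75
tcp_pos: [0.626, 0.197, 0.2981]
ee_rot: [[-0.13, 0.992, -0.001], [0.992, 0.13, -0.0], [-0.0, -0.001, -1.0]]
contact_force: [-0.6, -0.8, -0.1]
finger_gap: 0.0001
finger_force: 0.0
```

```bash
cat > g.py <<'E'
from h import *
np.set_printoptions(precision=4,suppress=True)
R=np.array([[np.cos(.128),-np.sin(.128)],[np.sin(.128),np.cos(.128)]])
s=manip.observe(); t=np.array(s["tcp_pos"]); print(s["time"],"gauge xyz",(t[:2]-[.4986,.1285])@R,t[2],"F",s["contact_force"],"gap",s["finger_gap"]); print(s["ee_rot"])
p,d=manip.grab_frame("side"); P=cloud("side",d); g=(P[...,:2]-[.4986,.1285])@R
m=(P[...,2]>.12)&(P[...,2]<.24)&(g[...,0]>-.08)&(g[...,0]<.12)&(abs(g[...,1])<.11)&(p[...,0]>110)&(p[...,1]<70)
for n,mm in(("left",m&(g[...,1]>.003)),("right",m&(g[...,1]<-.003))):
    x=.062-g[...,0][mm];z=P[...,2][mm]-.13; k=np.hypot(x,z)>.07
    if k.sum()>5: print(n,k.sum(),"deg from shut",np.degrees(np.median(np.arctan2(z[k],x[k]))),"r",np.hypot(x,z).max())
cv2.imwrite("pics/last.png",p[:,:,::-1])
E
python3 g.py
```

```text
25.75 gauge xyz [0.1351 0.0516] 0.29806825591522623 F [-0.6457 -0.7978 -0.0677] gap 6.281299686558561e-05
[[-0.1296  0.9916 -0.0007]
 [ 0.9916  0.1296 -0.0002]
 [-0.0001 -0.0007 -1.    ]]
left 42 deg from shut 104.97871167400125 r 0.1006794208326539
right 206 deg from shut 105.32196890024129 r 0.1012940429612268
```

>>> arm_command(travel=[[0, 0, 4], [0, 0, 8], [0, 0, 9.8], [0, -1.5, 9.8], [0, -3, 9.8], [0, -4.5, 9.8], [0, -5.6, 9.8], [0, -6.5, 9.9], [0, -7.4, 10], [0, -8.3, 10.3], [0, -9.1, 10.6], [0, -9.1, 10.6]], dr=[[0, 0, 0], [0, 0, 0], [0, 0, 0], [0, 0, 0], [0, 0, 0], [0, 0, 0], [0, 0, 0], [0, 0, 0], [0, 0, 0], [0, 0, 0], [0, 0, 0], [0, 0, 0]], grip=[0, 0, 0, 0, 0, 0, 0, 0, 0, 0, 0, 0])

```text
time: 27.0
tcp_pos: [0.5357, 0.1848, 0.1919]
ee_rot: [[-0.129, 0.992, -0.001], [0.992, 0.129, -0.0], [-0.0, -0.001, -1.0]]
contact_force: [1.1, 0.6, -0.1]
finger_gap: -0.0003
finger_force: 0.0
```

```bash
python3 g.py
```

```text
27.0 gauge xyz [0.0439 0.0511] 0.19185806893965382 F [ 1.0596  0.5935 -0.1435] gap -0.000298130774507465
[[-0.1291  0.9916 -0.0009]
 [ 0.9916  0.1291 -0.0005]
 [-0.0004 -0.001  -1.    ]]
left 34 deg from shut 66.01103752633419 r 0.09935783820084441
right 198 deg from shut 105.34314436835719 r 0.10165898083426164
```

View pics/last.png

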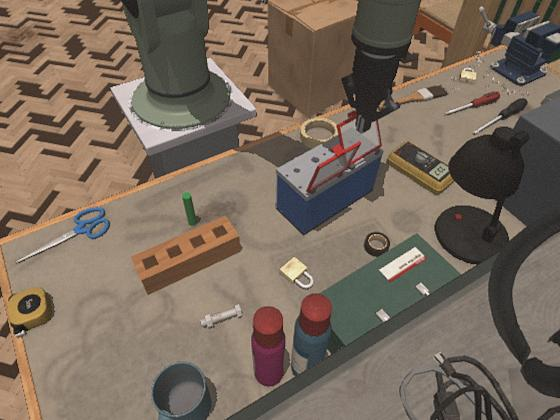

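The side view shows the left cover swinging forward, with the finger behind it at (365,130). The rack is empty, and the bystanders and the green pin are undisturbed.

>>> arm_command(travel=[[0, -0.8, 0.5], [0, -1.5, 1.1], [0, -2.1, 1.8], [0, -2.65, 2.5], [0, -3.2, 3.6], [0, -3.4, 4.2], [0, -3.4, 2], [0, -4.8, 2], [0, -5.8, 2], [0, -5.8, 3.5], [0, -5.8, 4.5], [0, -5.8, 4.8]], dr=[[0, 0, 0], [0, 0, 0], [0, 0, 0], [0, 0, 0], [0, 0, 0], [0, 0, 0], [0, 0, 0], [0, 0, 0], [0, 0, 0], [0, 0, 0], [0, 0, 0], [0, 0, 0]], grip=[0, 0, 0, 0, 0, 0, 0, 0, 0, 0, 0, 0])

```text
time: 28.25
tcp_pos: [0.4786, 0.1772, 0.143]
ee_rot: [[-0.129, 0.992, -0.002], [0.992, 0.129, -0.001], [-0.0, -0.002, -1.0]]
contact_force: [-0.3, 0.1, 0.2]
finger_gap: 0.0002
finger_force: 0.1
```

```bash
python3 g.py
```

```text
28.25 gauge xyz [-0.0136  0.0509] 0.14300866090776668 F [-0.3168  0.1313  0.1657] gap 0.00016861709528241269
[[-0.1288  0.9917 -0.0018]
 [ 0.9917  0.1288 -0.0006]
 [-0.0003 -0.0018 -1.    ]]
left 20 deg from shut 9.673398271818636 r 0.09236165067035282
right 186 deg from shut 105.51714237227328 r 0.10104186165539683
```

>>> arm_command(travel=[[0, 0, 0.4], [0, 0, 0.7], [0, 0, 1.0], [0, 0, 1.2], [0, 0, 1.4], [0, 0, 1.5], [0, 0, 1.5]], dr=[[0, 0, 0], [0, 0, 0], [0, 0, 0], [0, 0, 0], [0, 0, 0], [0, 0, 0], [0, 0, 0]], grip=[0, 0, 0, 0, 0, 0, 0])

```text
time: 29.0
tcp_pos: [0.4794, 0.1777, 0.1307]
ee_rot: [[-0.129, 0.992, 0.001], [0.992, 0.129, -0.0], [-0.001, 0.001, -1.0]]
contact_force: [-10.6, -5.3, 35.7]
finger_gap: -0.0003
finger_force: 17.8
```

>>> arm_command(travel=[[0, 0, -2], [0, 0, -7], [0, 0, -12], [0, 0, -16.5], [-2, 4, -16.5], [-5, 8, -16.5], [-8, 12, -16.5], [-10.1, 14.8, -16.5], [-10.1, 14.8, -16.5], [-10.1, 14.8, -16.5], [-10.1, 14.8, -16.5]], dr=[[0, 0, 0], [0, 0, 0], [0, 0, 0], [0, 0, 0], [0, 0, 0], [0, 0, 0], [0, 0, 0], [0, 0, 0], [0, 0, 0], [0, 0, 0], [0, 0, 0]], grip=[0, 0, 0, 0, 0, 0, 0, 0, 0, 0, 0])

```text
time: 30.1
tcp_pos: [0.6383, 0.0972, 0.2944]
ee_rot: [[-0.13, 0.992, -0.0], [0.992, 0.13, 0.0], [0.0, -0.0, -1.0]]
contact_force: [0.6, 0.6, -0.3]
finger_gap: 0.0001
finger_force: 0.0
```

```bash
python3 g.py
python3 - <<'E'
from h import *
R=np.array([[np.cos(.128),-np.sin(.128)],[np.sin(.128),np.cos(.128)]])
p,d=save("scene","sc2"); P=cloud("scene",d); g=(P[...,:2]-[.4986,.1285])@R
for x0 in (-.03,-.02,0,.03,.05):
    k=(abs(g[...,0]-x0)<.006)&(g[...,1]>.01)&(g[...,1]<.09)&(P[...,2]>.11)&(P[...,2]<.25); print(x0,np.round(np.percentile(P[...,2][k],[10,50,90]),4))
cv2.imwrite("pics/m2.png",cv2.resize(cv2.imread("pics/sc2.png")[150:330,120:360],(800,600)))
E
```

```text
30.1 gauge xyz [ 0.1345 -0.0489] 0.29438141064278883 F [ 0.5543  0.6466 -0.2657] gap 5.9106015438647525e-05
[[-0.1298  0.9915 -0.0002]
 [ 0.9915  0.1298  0.0003]
 [ 0.0003 -0.0002 -1.    ]]
left 56 deg from shut 2.051887754599046 r 0.09672057157242628
right 80 deg from shut 105.51111553182767 r 0.10007266629237636
-0.03 [0.1132 0.1248 0.1354]
-0.02 [0.133  0.1344 0.1353]
0 [0.1334 0.1344 0.1357]
0.03 [0.1331 0.1342 0.1355]
0.05 [0.1334 0.1349 0.1364]
```

View pics/m2.png

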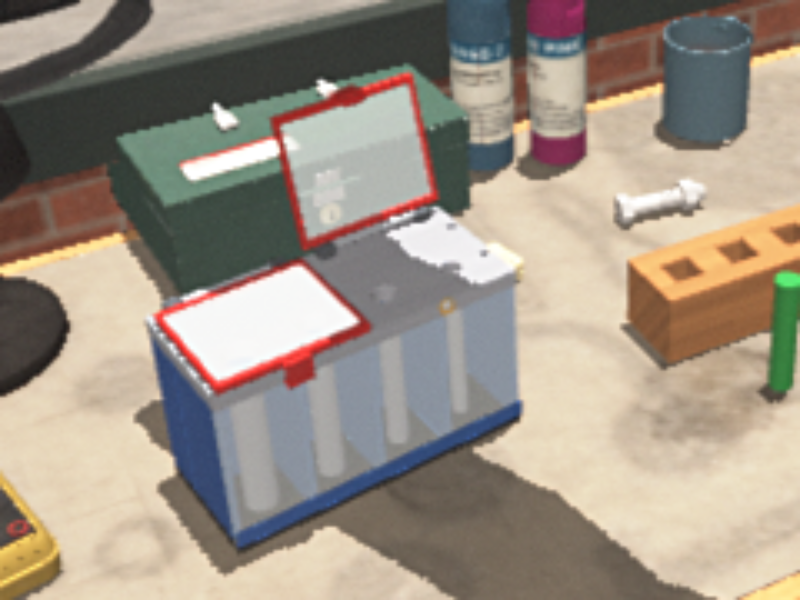

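The scene view shows all four pins standing in their compartments, and the left cover flat and shut, level at about 0.134. Next is the right cover.

>>> arm_command(travel=[[0, 0, 4], [0, 0, 8], [0, 0, 9.4], [0, -1.5, 9.4], [0, -3, 9.4], [0, -4.5, 9.4], [0, -5.6, 9.4], [0, -6.5, 9.5], [0, -7.4, 9.6], [0, -8.3, 9.9], [0, -9.1, 10.2], [0, -9.1, 10.2]], dr=[[0, 0, 0], [0, 0, 0], [0, 0, 0], [0, 0, 0], [0, 0, 0], [0, 0, 0], [0, 0, 0], [0, 0, 0], [0, 0, 0], [0, 0, 0], [0, 0, 0], [0, 0, 0]], grip=[0, 0, 0, 0, 0, 0, 0, 0, 0, 0, 0, 0])

```text
time: 31.4
tcp_pos: [0.5476, 0.0844, 0.1919]
ee_rot: [[-0.129, 0.992, -0.001], [0.992, 0.129, -0.0], [-0.0, -0.001, -1.0]]
contact_force: [0.7, -0.1, -0.3]
finger_gap: 0.0005
finger_force: 0.0
```

>>> arm_command(travel=[[0, -0.8, 0.5], [0, -1.5, 1.1], [0, -2.1, 1.8], [0, -2.65, 2.5], [0, -3.2, 3.6], [0, -3.4, 4.2], [0, -3.4, 2], [0, -4.8, 2], [0, -5.8, 2], [0, -5.8, 3.5], [0, -5.8, 4.5], [0, -5.8, 4.8]], dr=[[0, 0, 0], [0, 0, 0], [0, 0, 0], [0, 0, 0], [0, 0, 0], [0, 0, 0], [0, 0, 0], [0, 0, 0], [0, 0, 0], [0, 0, 0], [0, 0, 0], [0, 0, 0]], grip=[0, 0, 0, 0, 0, 0, 0, 0, 0, 0, 0, 0])

```text
time: 32.6
tcp_pos: [0.4906, 0.0771, 0.143]
ee_rot: [[-0.129, 0.992, -0.002], [0.992, 0.129, -0.0], [0.0, -0.002, -1.0]]
contact_force: [-0.3, 0.1, 0.5]
finger_gap: 0.0001
finger_force: 0.1
```

```bash
python3 g.py
```

```text
32.6 gauge xyz [-0.0145 -0.05  ] 0.14301310267615575 F [-0.2982  0.1104  0.522 ] gap 0.0001295131363872919
[[-0.1288  0.9917 -0.0019]
 [ 0.9917  0.1288 -0.0002]
 [ 0.     -0.0019 -1.    ]]
left 28 deg from shut 1.922500506136264 r 0.09124440184498371
right 51 deg from shut 9.56314625099589 r 0.09667210447158205
```

>>> arm_command(travel=[[0, 0, 0.4], [0, 0, 0.7], [0, 0, 1.0], [0, 0, 1.2], [0, 0, 1.4], [0, 0, 1.5], [0, 0, 1.5]], dr=[[0, 0, 0], [0, 0, 0], [0, 0, 0], [0, 0, 0], [0, 0, 0], [0, 0, 0], [0, 0, 0]], grip=[0, 0, 0, 0, 0, 0, 0])

```text
time: 33.35
tcp_pos: [0.4914, 0.0773, 0.1306]
ee_rot: [[-0.129, 0.992, 0.001], [0.992, 0.129, -0.001], [-0.001, 0.001, -1.0]]
contact_force: [-12.4, -3.0, 36.3]
finger_gap: -0.0
finger_force: 18.2
```

>>> arm_command(travel=[[0, 0, -2], [0, 0, -7], [0, 0, -12], [0, 0, -15], [0, 0, -15], [0, 0, -15]], dr=[[0, 0, 0], [0, 0, 0], [0, 0, 0], [0, 0, 0], [0, 0, 0], [0, 0, 0]], grip=[0, 0, 0, 0, 0, 0])

```text
time: 33.95
tcp_pos: [0.4913, 0.077, 0.2795]
ee_rot: [[-0.128, 0.992, 0.001], [0.992, 0.128, -0.0], [-0.0, 0.001, -1.0]]
contact_force: [0.1, 0.1, -1.2]
finger_gap: 0.0
finger_force: 0.0
```

```bash
python3 g.py
python3 - <<'E'
from h import *
R=np.array([[np.cos(.128),-np.sin(.128)],[np.sin(.128),np.cos(.128)]])
p,d=save("scene","sc3"); P=cloud("scene",d); g=(P[...,:2]-[.4986,.1285])@R
for s in (1,-1):
  for x0 in (-.02,0,.03,.05):
    k=(abs(g[...,0]-x0)<.006)&(s*g[...,1]>.01)&(s*g[...,1]<.09)&(P[...,2]>.11)&(P[...,2]<.2); print(s,x0,np.round(np.percentile(P[...,2][k],[10,50,90]),4))
cv2.imwrite("pics/m3.png",cv2.resize(p[150:330,120:420,::-1],(800,480)))
E
```

```text
33.95 gauge xyz [-0.0138 -0.0501] 0.27953762050088715 F [ 0.0865  0.0955 -1.1619] gap 4.711431394909978e-05
[[-0.1283  0.9917  0.0011]
 [ 0.9917  0.1283 -0.0002]
 [-0.0004  0.0011 -1.    ]]
left 22 deg from shut 2.3527843160237834 r 0.09120792702634085
right 76 deg from shut 2.0290006664279847 r 0.09686973173899804
1 -0.02 [0.1331 0.1343 0.1355]
1 0 [0.1334 0.1344 0.1353]
1 0.03 [0.1334 0.1345 0.1357]
1 0.05 [0.1333 0.1347 0.1363]
-1 -0.02 [0.1332 0.1344 0.1357]
-1 0 [0.1332 0.1342 0.1357]
-1 0.03 [0.133  0.1342 0.1354]
-1 0.05 [0.1331 0.1347 0.1362]
```

View pics/m3.png

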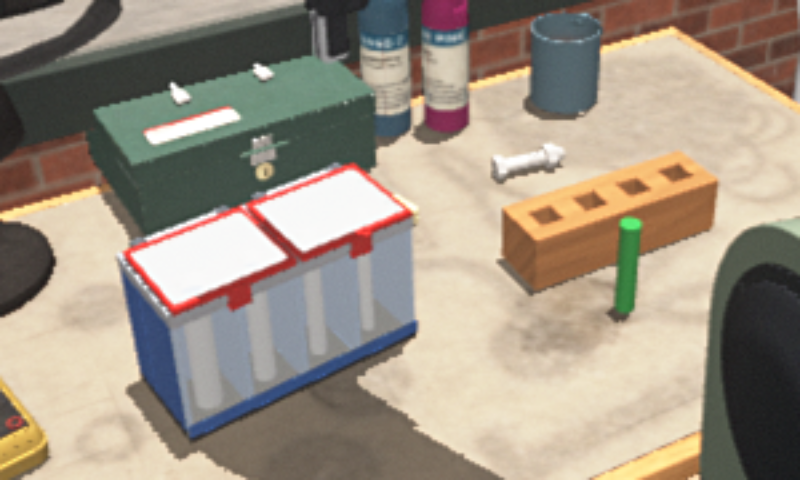

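Both covers lie flat and caught, all four pins are in their compartments, and the rack is empty. The arm is clear of everything.

```bash
python3 -c "
from bench import manip
print(manip.finish_job())"
```

```text
the job is handed in; nothing more can be done
None
```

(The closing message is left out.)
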